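# Fit the spare switch module into the railway control desk

## Robot

A 7-joint arm with a two-finger parallel gripper is mounted at the origin on the work surface. World frame = base frame: x ahead of the robot, y to its left, z up, the work surface at z = 0. Lengths are in m, angles in rad, forces in N, time in s.
With the tool pointing down it reaches from about 0.425 to 0.925 m from the base axis. Payload 6.8 kg.
Tool frame: the origin (TCP) lies midway between the tips of the shut fingers; the grasp point (between the pads) lies 19 mm behind it; x points along the fingers, y is the direction in which the jaws open and shut, and the axes are right-handed (so a half turn about x gives the same grasp; the last joint's range is limited). The gripper opens to 85 mm and grips with 20 to 120 N. Pads are 22 mm wide; open, the fingers measure 114 mm over their backs; the gripper's body (76 mm by 85 mm) begins 54 mm behind the grasp point. The pads swing forward as they close: fully open they stand 13 mm farther back than shut.
Start: joints at [-1.374, 0.477, 0.022, 1.555, -0.011, 1.109, -0.083], TCP at [0.203, 0.644, 0.231] pointing down, gripper open.
Joint ranges: [-2.96, 2.96], [-0.34, 2.1], [-1.41, 1.46], [0.24, 2.44], [-1.37, 4.51], [0.17, 1.92], [-2.96, 2.96]. Speed limits (rad/s): [2.39, 2.39, 3.14, 3.14, 3.14, 3.14, 3.14].

## Interface

Orientations are given as a rotation vector (axis times angle).
In Python, from bench import r, viewer, nets gives the robot as it stands.
- The arm moves only by the shell command python3 -m pendant 'ROWS' [FORCE]. ROWS is JSON, one flat list of numbers, 5 for each row, row after row: the finger opening in mm, from 0 to 85.4, then the shift along the tool's x, y, z in mm, then the turn about the tool's x in rad. A call has 1 to 20 rows; each row shifts and turns the commanded pose from where the row before left it, along the tool's axes as they then stand; what a row does not reach is not made up. A row lasts 1/8 s, in which the tool goes at most 62.5 mm and 10.7 degrees, less where a joint would pass 70% of its speed; a pose out of reach is approached as far as the arm can. A call with a gripper value outside its range is refused whole. The fingers move at their own pace and stop on an object; FORCE is the grip in N (left out, the last holds). Time passes only in rows, so rows that do not move let the fingers close. It gives the time, the measured TCP pose, the force and the opening at its end, in the units of the state.
- r.get_obs(): the state, without advancing time (a new reading comes with each control period).
- viewer.grab_frame(name): name is "scene" or "top"; returns (picture, depth): 420x560x3 uint8, red, green, blue; 420x560 float32, m along the optical axis (not along the pixel's ray), 0 where there is no reading.
- viewer.calibration(name): a dict with "mtx" (3x3 intrinsics, pixels), "distortion" ([k1, k2, p1, p2, k3] as OpenCV has them; the pictures are not rectified), "world_to_cam" (4x4, takes a point from world to camera coordinates). Camera axes: x right, y up, looking along -z (the intrinsics and any distortion apply to the point x, -y, -z); pixel columns grow to the right and rows downward; lengths in m; the calibration is good to about 2 mm. A picture is of the moment at which its call begins. calibration takes no time and is no camera call.
- r.hand_in(): hands the job in, once; it reports no verdict.
Trained networks look in the newest picture that a camera, given by its name, has taken for a name from the list of things; names that differ only in an ending like _2 or _b are one class to them, and where a whole thing is asked for, a point or a joint stands for the part that bears it (a point fixed in the world has none). Each returns a list of dicts, best first, with "score" (0 to 1); they miss things now and then, are a little off and sometimes report something else, mostly with a low value. They report only what shows in the picture. A call takes as long as a camera call. They do not tell look-alikes from the thing itself.
- nets.look_for(name, camera): "location" ([x, y, z] in m, in world coordinates, good to about 4 mm: the middle of the surface that is visible of it).
- nets.silhouettes(name, camera): "mask" (420x560 bool, what is visible of it).
The state is a dict: "clock": time; "joints": joint angles; "qvel": joint speeds; "tau": joint torques, N m; "tcp_pos": TCP position; "orientation": TCP orientation; "contact_force": force on the tool from outside, world axes, zero at the start; "moment": the same for the moment, N m; "grip_width": finger opening in m.
Only numpy, scipy, OpenCV 4.12 (cv2) and the standard library are available. Lean on these libraries where they do the work, as an engineer would, in place of code of your own. Each camera call takes 0.05 s, during which the arm holds its last target. There are 200 camera calls.

## Task

On the model railway's sloping control desk, swing the steel hasp off the empty bay, press the loose switch module that fills the bay (of the three, the middle length) fully home so its face is flush with the desk, then swing the hasp back over it until it is round its catch stud. Leave the other modules, the models and the tools where they are.

Things in the scene. Friction and masses are not known exactly. Their poses are not given: they have to be found in the camera images.
- desk: Grey control desk, fixed, 190 mm deep (x), 240 mm wide (y). Origin on the table, directly below the bay centre; yaw varies. Its deck (210 mm up the slope) rises at 30 degrees away from the desk's front (-x). Toggles 17 mm high stand 98 mm from the bay on its +y side; an 8 mm high meter and a 13 mm high knob about 95 mm off on its -y side, 60 mm down and up the slope.
- bay (a point): Centre of the mouth of the empty rectangular bay, in the plane of the deck face, 101 mm above the table. Axes: x up the slope, y across the deck to the left (level), z out of the deck, square to its face (30 degrees from vertical, leaning to the desk's front). The bay is 53.5 mm along x, 39.5 mm along y, with straight walls.
- carrier (a joint): Black contact plate that fills the bay's floor and slides square to the deck with stiff friction (it takes about 6 N to move and stays where it is left; the weight of a module does not move it). 0: its top is 18 mm below the deck face; 0.012 m: fully down, 30 mm below, on a hard stop.
- hasp (a joint): Flat steel hasp turning in a plane parallel to the deck, 3 to 6 mm above its face; 14 to 18 mm wide, tip 99 mm from the hinge. 0: closed, along the bay's -y across the bay, its fork round the catch stud (9 mm high, 39 mm from the bay centre along -y). Growing: tip swings up the slope; 1.57: straight up the slope; stop at 1.75. About 0.5 N moves the tip; it stays where left.
- hasp_hinge (a point): Hinge axis of the hasp in the plane of the deck face, 39 mm from the bay centre along the bay's +y; same axes as the bay. The hub here is 10 mm high, 18 mm across. The hasp cannot pass over a module that stands more than 3 mm proud of the deck.
- hasp_post (a point): Centre of the top of the round upright finger post near the hasp's tip: 10 mm diameter, 92 mm from the hinge axis, its top 30 mm above the deck face and the upper 24 mm of it free of the hasp. Turns with the hasp.
- module_mid: The module to fit: black plastic block 50 mm (x) by 36 mm (y) by 30 mm high (z), about 70 g, aluminium face on top with two black rockers (flat). Lies face up on the table, origin at the centre of its underside. It may go in either way round. A toy car stands along each of its long sides (+y and -y), 12 to 22 mm off; its two short ends are free.
- module_mid_top (a point): Centre of the face (top) of the module to fit; same axes as the module.
- module_short: Module 36 by 36 by 30 mm high with one rocker, too short for the bay. Origin under its centre. Leave it.
- module_long: Module 70 (x) by 36 by 30 mm high with three rockers, too long for the bay. Origin under its centre. Leave it.
- car_a: Toy car 52 by 23 by 20 mm high on the +y side of the mid module, origin under its centre, long axis x. Leave it.
- car_b: Toy car 52 by 23 by 20 mm high on the -y side of the mid module, origin under its centre, long axis x. Leave it.
- tree_a: Model tree 130 mm high, 64 mm across (about 80 mm with tufts), origin under its centre. Leave it.
- tree_b: Model tree 110 mm high, 56 mm across (about 70 mm with tufts), origin under its centre. Leave it.
- house: Model house on a 120 by 100 mm base, 95 mm high, origin under its centre. Leave it.
- railcar: Model railcar 150 (x) by 34 by 49 mm high, origin under its centre. Leave it.
- screwdriver: Screwdriver 170 mm long lying along its x, about 30 mm high. Leave it.
- glue: Bottle 44 mm across, 100 mm high, origin under its centre. Leave it.
Not all that is in view belongs to the job. Leave any blue look-alike of the module_mid alone.

How it is judged:
On the way, in this order (a step that is already met when the one before it is completed fails the run):
1. the hasp is swung clear of the bay (more than 1.1 rad open) (value of joint hasp above 1.1 rad), for 0.1 s.
2. the middle-length module is pressed home in the bay, flush within 2 mm (z of module_mid_top in the frame of bay between -0.002 and 0.002 m and x of module_mid_top in the frame of bay between -0.004 and 0.004 m and y of module_mid_top in the frame of bay between -0.004 and 0.004 m and angle between the z axis of module_mid_top and the z axis of bay, either way round below 0.07 rad), for 0.2 s.
3. the hasp is swung back over it, round its catch stud (less than 0.1 rad open) (value of joint hasp below 0.1 rad), for 0.2 s.
At the end, for the whole second after the job is handed in: The middle-length module sits in the bay, its face within 2 mm of the deck face, within 4 mm of the bay's centre and parallel to the deck within 4 degrees, the contact plate pressed at least 9.5 mm down; the hasp is closed to within 0.1 rad; all at rest and released (all of step 2 and value of joint hasp below 0.1 rad and linear speed of module_mid below 0.02 m/s and value of joint carrier above 0.0095 m); the robot touches nothing.
It fails at once if the short or the long module is moved more than 25 mm (distance of any of module_short, module_long from where it was at the start of the episode above 0.025 m).
It fails at once if a toy car is moved more than 25 mm (distance of any of car_a, car_b from where it was at the start of the episode above 0.025 m).
It fails at once if a tree, the house or the railcar is moved more than 25 mm (distance of any of tree_a, tree_b, house, railcar from where it was at the start of the episode above 0.025 m).
It fails at once if the screwdriver or the glue bottle is moved more than 25 mm (distance of any of screwdriver, glue from where it was at the start of the episode above 0.025 m).
It also fails if it takes over 67 s, if anything falls off the work surface, if the arm or the gripper's body presses on something with over 40 N, if the wrist force passes 120 N, or if a joint passes its speed limit or range.

## Working session

There is one attempt and no reset: what is moved stays moved. The work goes in short steps, Python scripts to look and compute and a shell command to move; the robot and the scene stay as the last step left them, time stands still between calls to the robot, and variables do not carry over. Pictures are saved under pics/ and viewed, about 8 in all and at most 12, crops included, and the job is handed in when it is done.

```bash
mkdir -p pics; cat > h.py <<'E'
import numpy as np, cv2
from bench import r, viewer, nets
from scipy.spatial.transform import Rotation as R
def pts(cam, depth):
    c=viewer.calibration(cam); K=np.array(c["mtx"]); D=np.array(c["distortion"],float); T=np.array(c["world_to_cam"])
    h,w=depth.shape; v,u=np.mgrid[:h,:w]
    n=cv2.undistortPoints(np.stack([u,v],-1).reshape(-1,1,2).astype(np.float64),K,D).reshape(h,w,2)
    P=np.stack([n[...,0]*depth,-n[...,1]*depth,-depth],-1)
    W=(P-T[:3,3])@T[:3,:3]; W[depth<=0]=np.nan
    return W
def pix(cam,X):
    c=viewer.calibration(cam); K=np.array(c["mtx"]); D=np.array(c["distortion"],float); T=np.array(c["world_to_cam"])
    p=np.atleast_2d(X)@T[:3,:3].T+T[:3,3]; p=p*[1,-1,-1]
    return cv2.projectPoints(p,np.zeros(3),np.zeros(3),K,D)[0].reshape(-1,2)
E
python3 - <<'E'
from h import *
np.set_printoptions(precision=4,suppress=True)
for c in ("scene","top"):
    im,d=viewer.grab_frame(c); cv2.imwrite(f"pics/{c}0.png",im[...,::-1]); np.savez(f"{c}0.npz",im=im,d=d)
    T=np.array(viewer.calibration(c)["world_to_cam"]); print(c,"cam at",-T[:3,:3].T@T[:3,3])
    for n in ("module_mid","module_short","module_long","car_a","hasp","hasp_post","hasp_hinge","desk","tree_a","house","railcar","screwdriver","glue"):
        for x in nets.look_for(n,c): 
            if x["score"]>.3: print(c,n,np.round(x["location"],3),round(x["score"],2))
o=r.get_obs(); print(o["tcp_pos"],R.from_rotvec(o["orientation"]).as_matrix(),o["clock"])
E
```

```text
scene cam at [0.985  0.6401 0.7647]
scene module_mid [0.435 0.328 0.032] 0.94
scene module_mid [0.311 0.272 0.03 ] 0.72
scene module_short [0.449 0.184 0.028] 0.81
scene module_long [0.581 0.267 0.035] 0.95
scene car_a [0.468 0.364 0.011] 0.75
scene car_a [0.402 0.288 0.012] 0.7
scene car_a [ 0.593 -0.144  0.114] 0.61
scene hasp [ 0.598 -0.146  0.114] 0.53
scene hasp_hinge [ 0.633 -0.086  0.11 ] 0.75
scene desk [ 0.641 -0.07   0.099] 0.83
scene tree_a [0.556 0.467 0.09 ] 0.89
scene tree_a [0.706 0.411 0.074] 0.77
scene house [0.761 0.188 0.06 ] 0.63
scene house [0.404 0.287 0.012] 0.48
scene railcar [ 0.441 -0.366  0.035] 0.74
scene screwdriver [ 0.393 -0.192  0.024] 0.49
scene screwdriver [0.435 0.333 0.028] 0.39
scene glue [ 0.573 -0.442  0.048] 0.75
scene glue [0.404 0.289 0.013] 0.61
top cam at [0.2855 0.0118 1.2776]
top module_mid [0.423 0.323 0.036] 0.82
top module_mid [0.295 0.262 0.03 ] 0.7
top module_short [0.443 0.178 0.031] 0.66
top module_long [0.572 0.257 0.033] 0.65
top car_a [0.399 0.288 0.014] 0.49
top car_a [0.46  0.36  0.011] 0.44
top car_a [ 0.59  -0.139  0.077] 0.34
top hasp [ 0.595 -0.132  0.114] 0.7
top hasp_post [ 0.59  -0.136  0.117] 0.51
top hasp_hinge [ 0.593 -0.134  0.106] 0.72
top hasp_hinge [ 0.385 -0.203  0.024] 0.72
top desk [ 0.596 -0.133  0.104] 0.96
top tree_a [0.682 0.391 0.08 ] 0.9
top tree_a [ 0.592 -0.135  0.116] 0.75
top tree_a [0.537 0.445 0.092] 0.74
top tree_a [ 0.595 -0.138  0.107] 0.37
top house [0.737 0.158 0.06 ] 0.85
top screwdriver [ 0.384 -0.198  0.021] 0.75
top screwdriver [0.396 0.288 0.015] 0.67
top screwdriver [ 0.598 -0.134  0.11 ] 0.47
top screwdriver [ 0.593 -0.136  0.111] 0.43
top glue [ 0.556 -0.448  0.066] 0.7
[0.2026 0.6439 0.2313] [[-0.      0.3001  0.9539]
 [ 0.0001  0.9539 -0.3001]
 [-1.      0.0001 -0.    ]] 1.4
```

View pics/top0.png

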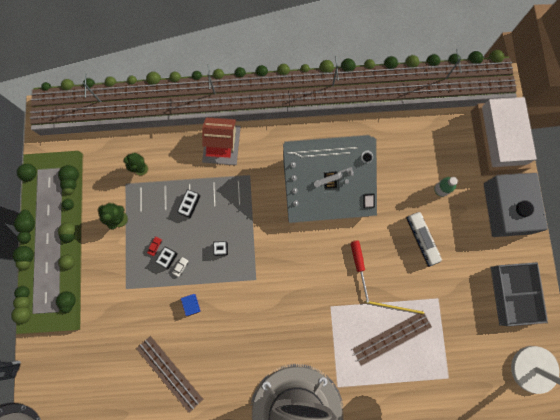

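View pics/scene0.png

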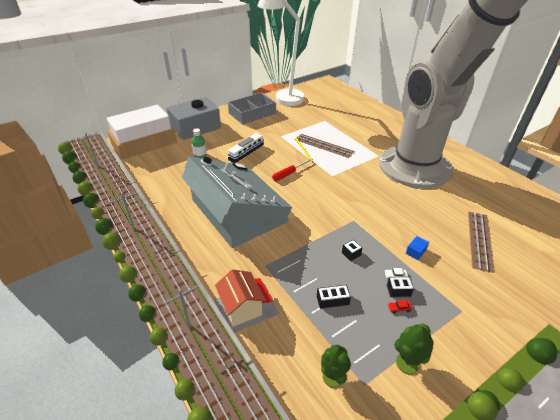

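```bash
python3 - <<'E'
from h import *
np.set_printoptions(precision=4,suppress=True)
S={}
for c in ("scene","top"):
    z=np.load(f"{c}0.npz"); W=pts(c,z["d"]); S[c]=(z["im"],W)
    print(c,"K",np.array(viewer.calibration(c)["mtx"]).ravel(),viewer.calibration(c)["distortion"])
    t=W[(abs(W[...,2])<.02)&(W[...,0]>.25)&(W[...,0]<.6)&(W[...,1]>-.1)&(W[...,1]<.5)]; print("table z med",np.nanmedian(t[:,2]), "by x", [round(float(np.median(t[(t[:,0]>a)&(t[:,0]<a+.1),2])),4) for a in (.25,.35,.45)])
    for n,p in (("mid",(.43,.325)),("short",(.446,.181)),("long",(.577,.262)),("blue",(.303,.267))):
        m=(np.hypot(W[...,0]-p[0],W[...,1]-p[1])<.045)&(W[...,2]>.025)&(W[...,2]<.036)
        q=W[m]; (a,b),(w,h),an=cv2.minAreaRect(q[:,:2].astype(np.float32)*1000); print(c,n,m.sum(),(round(a,1),round(b,1)),(round(w,1),round(h,1)),round(an,1),"mean",q.mean(0))
    # deck plane
    m=(W[...,0]>.5)&(W[...,0]<.72)&(W[...,1]>-.26)&(W[...,1]<0.02)&(W[...,2]>.05)&(W[...,2]<.17)
    q=W[m]; best=0
    rng=np.random.default_rng(0)
    for _ in range(500):
        a=q[rng.choice(len(q),3,False)]; n=np.cross(a[1]-a[0],a[2]-a[0]); n/=np.linalg.norm(n)+1e-12; k=abs((q-a[0])@n)<.0025
        if k.sum()>best: best=k.sum(); kk=k
    u=q[kk]; ce=u.mean(0); n=np.linalg.svd(u-ce,full_matrices=False)[2][2]; n*=np.sign(n[2])
    print(c,"deck n",n,"tilt",np.degrees(np.arccos(n[2])),"yaw dir up",np.degrees(np.arctan2(-n[1],-n[0])),"ce",ce,best)
    r2=cv2.minAreaRect((u[:,:2]*1000).astype(np.float32)); print("rect",r2)
im=S["top"][0]; 
A=cv2.resize(im[125:230,270:390],None,fx=6,fy=6,interpolation=cv2.INTER_CUBIC)[:600,:]
cv2.imwrite("pics/desktop.png",A[...,::-1])
B=cv2.resize(S["scene"][0][135:255,175:315],None,fx=5,fy=5,interpolation=cv2.INTER_CUBIC); cv2.imwrite("pics/deskscene.png",B[...,::-1])
E
```

```text
scene K [392.6116   0.     280.4195   0.     392.6116 204.4803   0.       0.
   1.    ] [0.0332 0.     0.     0.     0.    ]
table z med 0.001198940443849307 by x [0.0009, 0.0012, 0.0013]
scene mid 316 (429.5, 326.0) (36.6, 52.3) 56.3 mean [0.4315 0.3268 0.0314]
scene short 168 (444.7, 177.5) (36.1, 38.1) 87.9 mean [0.4463 0.1787 0.0308]
scene long 447 (576.1, 259.7) (38.5, 70.0) 65.3 mean [0.5782 0.2615 0.0313]
scene blue 238 (297.6, 263.6) (53.8, 37.2) 15.0 mean [0.3009 0.2652 0.0312]
scene deck n [-0.5001 -0.0065  0.8659] tilt 30.009537789035967 yaw dir up 0.7493565822255752 ce [ 0.6006 -0.1186  0.1087] 2025
rect ((591.3089599609375, -133.57168579101562), (182.29266357421875, 244.05726623535156), 0.40766283869743347)
top K [460.415    0.     283.57     0.     460.415  207.8165   0.       0.
   1.    ] [-0.036  0.     0.     0.     0.   ]
table z med 0.0007500004831316941 by x [0.0005, 0.0009, 0.0008]
top mid 250 (431.3, 320.9) (65.4, 64.3) 88.6 mean [0.4268 0.3256 0.0306]
top short 180 (442.2, 176.5) (36.1, 36.2) 87.5 mean [0.4421 0.1764 0.0308]
top long 326 (574.1, 259.6) (37.0, 69.7) 64.3 mean [0.5736 0.2592 0.0309]
top blue 254 (295.6, 264.2) (49.5, 36.2) 13.5 mean [0.2955 0.2639 0.0307]
top deck n [-0.4997 -0.0067  0.8662] tilt 29.981303928497553 yaw dir up 0.7719961048307746 ce [ 0.5936 -0.1313  0.1054] 4420
rect ((590.4804077148438, -133.9878387451172), (181.1138153076172, 240.9739227294922), 0.09887335449457169)
```

View pics/desktop.png

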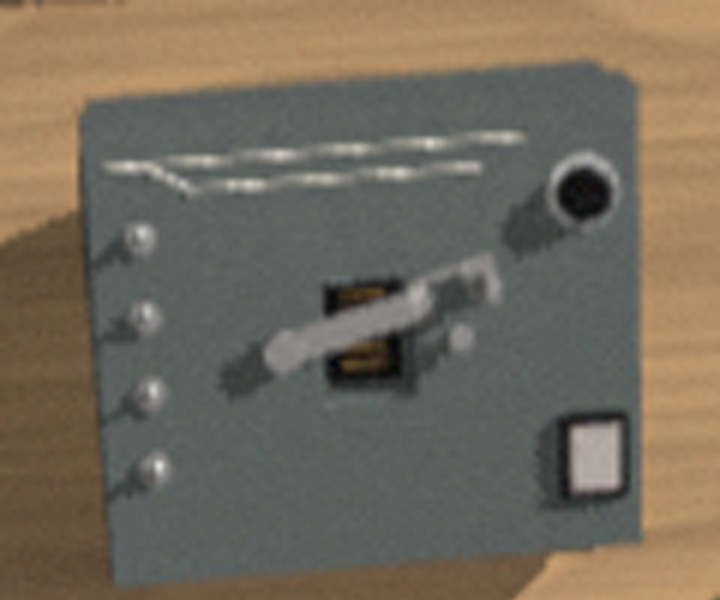

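View pics/deskscene.png

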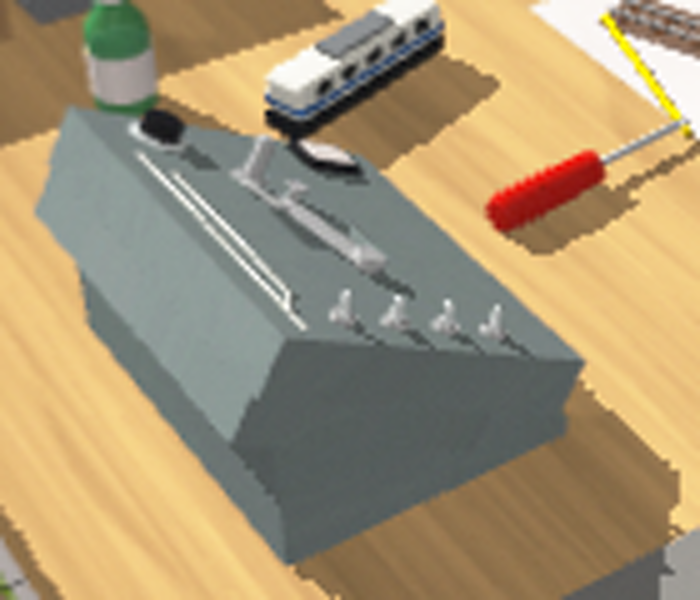

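```bash
cat >> h.py <<'E'
# nominal deck frame: up-slope yaw .76 deg, origin estimated bay centre
yaw=np.radians(.76); B0=np.array([.5895,-.134,.1015])
cx=np.array([np.cos(yaw)*np.cos(np.pi/6),np.sin(yaw)*np.cos(np.pi/6),.5]); cy=np.array([-np.sin(yaw),np.cos(yaw),0]); cz=np.cross(cx,cy)
Bm=np.stack([cx,cy,cz],1)
def ortho(cam,im,s=2.5,hx=70,hy=110,interp=cv2.INTER_CUBIC):
    X=(hx-np.arange(int(2*hx*s))/s)/1e3; Y=(hy-np.arange(int(2*hy*s))/s)/1e3
    gx,gy=np.meshgrid(X,Y,indexing="ij"); P=B0+gx[...,None]*cx+gy[...,None]*cy
    m=pix(cam,P.reshape(-1,3)).reshape(*gx.shape,2).astype(np.float32)
    return cv2.remap(im,m[...,0],m[...,1],interp)
E
python3 - <<'E'
from h import *
np.set_printoptions(precision=1,suppress=True)
o=[]
for c in ("top","scene"):
    z=np.load(f"{c}0.npz"); q=ortho(c,z["im"],2,70,110)
    for k in range(-60,61,20): cv2.putText(q,str(k),(0,int((70-k)*2)+4),0,.35,(255,255,0),1); cv2.line(q,(22,int((70-k)*2)),(28,int((70-k)*2)),(255,255,0),1)
    for k in range(-100,101,20): cv2.line(q,(int((110-k)*2),270),(int((110-k)*2),279),(255,255,0),1)
    o.append(q)
    W=(pts(c,z["d"])-B0)@Bm*1000
    h=W[...,2]; f=(abs(W[...,0])<85)&(abs(W[...,1])<112)
    for lab,x0,x1,y0,y1,h0,h1 in (("tog",-60,60,85,112,6,25),("hub",-15,15,28,50,7,14),("hasp",-10,60,-45,25,3,9),("post",0,70,-75,-30,14,40),("stud",-12,12,-50,-28,6,14),("bay",-32,32,-25,25,-40,-8)):
        m=f&(W[...,0]>x0)&(W[...,0]<x1)&(W[...,1]>y0)&(W[...,1]<y1)&(h>h0)&(h<h1)
        q=W[m]; print(c,lab,len(q), q.mean(0) if len(q) else "", (q.min(0),q.max(0)) if len(q) else "")
cv2.imwrite("pics/ortho.png",np.vstack(o)[...,::-1])
E
```

```text
top tog 50 [ 6.5 98.3 10. ] (array([-55.3,  86.7,   6. ]), array([ 59. , 111.2,  19.4]))
top hub 36 [-0.2 38.4 10.8] (array([-9.5, 29.5,  7.3]), array([ 7.6, 47.8, 14. ]))
top hasp 212 [23.6 -9.8  5.4] (array([ -8.1, -45. ,   3. ]), array([59.4, 24.5,  8.9]))
top post 22 [ 23.  -49.   25.3] (array([  1.4, -53.3,  14.2]), array([ 28. , -43.1,  35.5]))
top stud 15 [ -2.8 -40.2   9. ] (array([-11.5, -46.8,   6. ]), array([  3.8, -35.7,  12.5]))
top bay 194 [ -9.5  -2.5 -20. ] (array([-29.7, -20.8, -35.2]), array([21.3, 17.5, -8.6]))
scene tog 34 [ 5.4 99.2 11. ] (array([-52.7,  94.5,   6.1]), array([ 59.5, 101.3,  17.5]))
scene hub 21 [ 3.  40.3 10. ] (array([-8.1, 30.6,  7.6]), array([10.5, 49.9, 11.9]))
scene hasp 71 [15.4 -9.8  6.2] (array([ -0.7, -44.2,   3.5]), array([32.7, 24.8,  8.3]))
scene post 25 [ 26.  -47.1  22.9] (array([ 20.2, -56.1,  14. ]), array([ 30.4, -42.8,  31.5]))
scene stud 8 [  1.1 -37.4   8.9] (array([ -6.2, -41.2,   6.1]), array([  4.7, -32.9,  10.4]))
scene bay 23 [ -8.  -20.2 -14.2] (array([-23. , -23.6, -18.9]), array([ 11. , -17.7,  -8.5]))
```

View pics/ortho.png

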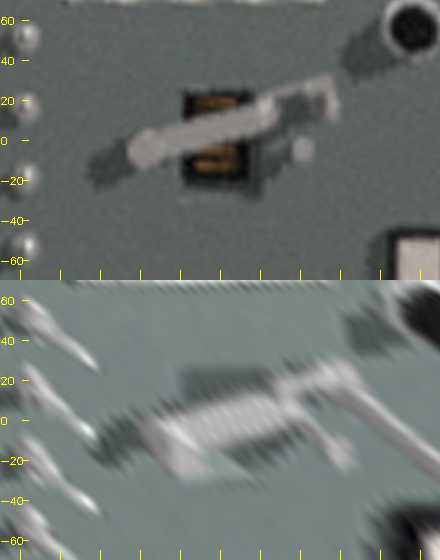

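```bash
cat >> h.py <<'E'
def state():
    o=r.get_obs(); M=R.from_rotvec(o["orientation"]).as_matrix()
    return o, np.array(o["tcp_pos"]), np.arctan2(M[1,1],M[0,1])
def plan(p,f,wps,w):
    """rows (suggestions) from pose p,f through waypoints (xyz m, jaw yaw rad); returns flat list text"""
    out=[]
    for q,g in wps:
        n=int(np.ceil(max(np.linalg.norm(q-p)/.055,abs(g-f)/.18,1)))
        for k in range(n):
            d=(q-p)/(n-k); t=-(g-f)/(n-k)
            y=np.array([np.cos(f),np.sin(f),0]); z=np.array([np.sin(f),-np.cos(f),0])
            row=[w,round(-d[2]*1e3),round(d@y*1e3),round(d@z*1e3),round(t,2)]
            p=p+(-row[1]*np.array([0,0,1])+row[2]*y+row[3]*z)/1e3; f-=row[4]; out.append(row)
    print(" ".join(",".join(str(v) for v in x)+"," for x in out)); print("rows",len(out),"ends",np.round(p,4),round(f,3))
def post(a,dz=0):
    p=B0+Bm@(np.array([92*np.sin(a),39-92*np.cos(a),30])/1e3); return p+[0,0,dz], yaw+np.arctan2(np.sin(a),.866*np.cos(a))
E
python3 - <<'E'
from h import *
o,p,f=state()
q,g=post(.27)
plan(p,f,[(q+[0,0,.07],g),(q+[0,0,.04],g)],24)
E
```

```text
24,1,-39,37,0.06, 24,1,-37,39,0.06, 24,1,-35,41,0.05, 24,1,-33,43,0.06, 24,1,-30,45,0.05, 24,1,-28,46,0.06, 24,1,-25,48,0.05, 24,1,-23,49,0.06, 24,2,-20,50,0.05, 24,1,-17,51,0.06, 24,2,-14,52,0.05, 24,1,-11,53,0.06, 24,2,-8,53,0.05, 24,1,-5,54,0.06, 24,2,-2,54,0.05, 24,1,0,54,0.06, 24,2,3,53,0.05, 24,30,0,0,0.0,
rows 18 ends [ 0.596  -0.1837  0.1793] 0.326
```

```bash
python3 -m pendant '[24,1,-39,37,0.06, 24,1,-37,39,0.06, 24,1,-35,41,0.05, 24,1,-33,43,0.06, 24,1,-30,45,0.05, 24,1,-28,46,0.06, 24,1,-25,48,0.05, 24,1,-23,49,0.06, 24,2,-20,50,0.05, 24,1,-17,51,0.06, 24,2,-14,52,0.05, 24,1,-11,53,0.06, 24,2,-8,53,0.05, 24,1,-5,54,0.06, 24,2,-2,54,0.05, 24,1,0,54,0.06, 24,2,3,53,0.05, 24,30,0,0,0, 24,0,0,0,0]' 20
python3 - <<'E'
from h import *
o,p,f=state(); print(p,f)
q,g=post(.27); plan(p,f,[(q+[0,0,-.017],g)],24)
im,d=viewer.grab_frame("top"); np.savez("top1.npz",im=im,d=d)
im2,d2=viewer.grab_frame("scene"); np.savez("scene1.npz",im=im2,d=d2)
A=cv2.resize(im[100:240,270:410],None,fx=2.8,fy=2.8,interpolation=3);B=cv2.resize(im2[90:230,170:310],None,fx=2.8,fy=2.8,interpolation=3)
for c,X,s in(("top",A,(270,100)),("scene",B,(170,90))):
    for P,col in ((p,(255,0,0)),(q,(0,255,0)),(q-.024*cz,(0,0,255))):
        u=(pix(c,P)[0]-s)*2.8; cv2.circle(X,tuple(int(v) for v in u),3,col,-1)
cv2.imwrite("pics/above.png",np.hstack([A,B])[...,::-1])
E
```

```text
clock: 3.78
tcp_pos: [0.5945, -0.1834, 0.1772]
orientation: [0.965, 1.35, -0.968]
contact_force: [-0.2, 0.2, 0.3]
grip_width: 0.0238
[ 0.59446467 -0.18335827  0.17720865] 0.32541667634486027
24,54,2,1,0.0,
rows 1 ends [ 0.5967 -0.1837  0.1232] 0.325
```

View pics/above.png

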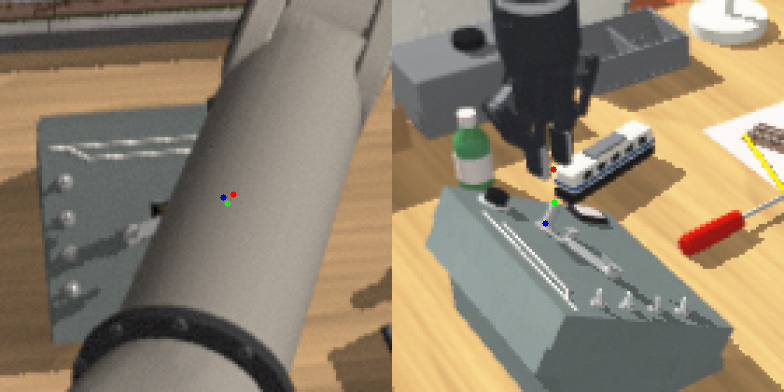

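The scene view (right half) shows the open fingers standing around and above the post. The projected post top (≈(555,203)) and lower post (≈(545,223)) lie on it, so I can descend and swing.

```bash
python3 -m pendant '[24,27,1,0,0, 24,27,1,1,0, 24,0,0,0,0]'
python3 - <<'E'
from h import *
o,p,f=state(); print(p,f,o["contact_force"],o["clock"])
plan(p,f,[post(a,-.017) for a in (.4,.55,.7,.85,1.0,1.15,1.3,1.45,1.58,1.62)],24)
E
```

```text
clock: 4.25
tcp_pos: [0.5977, -0.1827, 0.125]
orientation: [0.965, 1.348, -0.965]
contact_force: [-0.3, 0.4, 0.7]
grip_width: 0.0239
[ 0.59768606 -0.18274904  0.12496505] 0.32743818848860073 [-0.34205116  0.42324338  0.74924872] 4.25
24,-3,9,0,-0.14, 24,-7,12,-1,-0.16, 24,-5,13,-1,-0.16, 24,-5,13,-1,-0.15, 24,-4,13,-1,-0.14, 24,-4,13,-1,-0.14, 24,-2,14,-1,-0.13, 24,-1,14,-1,-0.13, 24,-1,12,-1,-0.11, 24,1,3,0,-0.04,
rows 10 ends [ 0.6531 -0.0898  0.156 ] 1.627
```

```bash
python3 -m pendant '[24,-3,9,0,-0.14, 24,-7,12,-1,-0.16, 24,-5,13,-1,-0.16, 24,-5,13,-1,-0.15, 24,-4,13,-1,-0.14, 24,-4,13,-1,-0.14, 24,-2,14,-1,-0.13, 24,-1,14,-1,-0.13, 24,-1,12,-1,-0.11, 24,1,4,0,-0.04,24,0,2,0,0,24,0,0,0,0]'
python3 - <<'E'
from h import *
np.set_printoptions(precision=4,suppress=True)
o,p,f=state(); print(p,f)
im,d=viewer.grab_frame("scene"); W=(pts("scene",d)-B0)@Bm*1000
m=(W[...,0]>55)&(W[...,0]<115)&(W[...,1]>0)&(W[...,1]<70)&(W[...,2]>7)&(W[...,2]<60); print(m.sum(), W[m][:,2].max())
B=im[70:230,150:330]; cv2.imwrite("pics/open.png",cv2.resize(B,None,fx=3.5,fy=3.5,interpolation=3)[...,::-1])
E
```

```text
clock: 5.75
tcp_pos: [0.6536, -0.0884, 0.1567]
orientation: [-0.042, 1.57, 0.042]
contact_force: [0.3, 0.6, -0.3]
grip_width: 0.0236
[ 0.6536 -0.0884  0.1567] 1.6243921851998573
168 58.705961822617596
```

View pics/open.png

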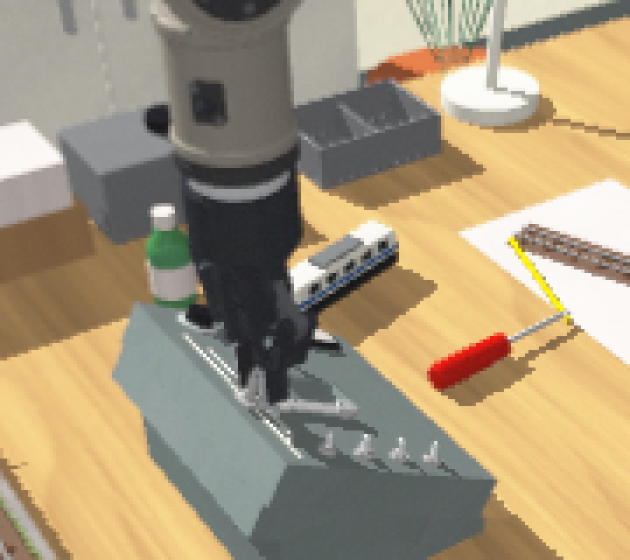

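```bash
python3 - <<'E'
from h import *
np.set_printoptions(precision=4,suppress=True)
for c in ("scene","top"):
    z=np.load(f"{c}0.npz"); W=pts(c,z["d"])
    m=((np.hypot(W[...,0]-.4285,W[...,1]-.3258)<.036)&(W[...,2]>.0275)&(W[...,2]<.035)).astype(np.uint8)
    n,l,st,_=cv2.connectedComponentsWithStats(m,connectivity=4); k=1+np.argmax(st[1:,4]); q=W[l==k]
    print(c,len(q),cv2.minAreaRect(q[:,:2].astype(np.float32)*1000),q.mean(0))
    u=q[:,:2]-q[:,:2].mean(0); e=np.linalg.svd(u,full_matrices=False)[2][0]; print("pca",np.degrees(np.arctan2(e[1],e[0])))
    # cars in module frame
    a=np.radians(56.3); C=(W[...,:2]-[.4285,.3258]); s=C@[np.cos(a),np.sin(a)]*1000; t=C@[-np.sin(a),np.cos(a)]*1000
    for sg in (1,-1):
        mm=(sg*s>24)&(sg*s<60)&(abs(t)<35)&(W[...,2]>.008)&(W[...,2]<.027); print("car side",sg,sg*s[mm].min() if mm.any() else None,np.percentile(W[...,2][mm],[50,95,100]),np.median(t[mm]))
o,p,f=state(); q=np.array([.4285,.3258,.075])
plan(p,f,[(p+[0,0,.06],f),(np.array([.4285,.3258,.14]),np.radians(56.3)),(q,np.radians(56.3))],54)
E
```

```text
scene 293 ((429.494140625, 326.0030517578125), (36.55055236816406, 52.34565353393555), 56.282508850097656) [0.4306 0.3265 0.0317]
pca 143.96266201409185
car side 1 38.1104810624048 [0.0146 0.0221 0.0238] -10.962579828765573
car side -1 53.990008758537755 [0.0147 0.0217 0.0248] -0.2833449546868756
top 217 ((427.32489013671875, 326.12103271484375), (36.681610107421875, 50.08262252807617), 56.63334655761719) [0.4274 0.3252 0.031 ]
pca 149.47018581631662
car side 1 34.7286158990045 [0.0142 0.0221 0.0246] -9.790256514056296
car side -1 56.286346749218 [0.0148 0.023  0.0269] 3.7204340717790116
54,-30,0,0,-0.0, 54,-30,0,0,-0.0, 54,8,47,-22,0.07, 54,9,46,-26,0.07, 54,8,44,-29,0.07, 54,9,42,-32,0.07, 54,8,39,-35,0.07, 54,9,37,-37,0.07, 54,8,34,-40,0.07, 54,9,31,-42,0.08, 54,8,27,-44,0.07, 54,33,0,0,0.0, 54,32,0,0,0.0,
rows 13 ends [0.4286 0.3256 0.0755] 0.984
```

```bash
python3 -m pendant '[24,-30,0,0,0, 24,-30,0,0,0, 54,8,47,-22,0.07, 54,9,46,-26,0.07, 54,8,44,-29,0.07, 54,9,42,-32,0.07, 54,8,39,-35,0.07, 54,9,37,-37,0.07, 54,8,34,-40,0.07, 54,9,31,-42,0.08, 54,8,27,-44,0.07, 54,33,0,0,0, 54,32,0,0,0, 54,0,0,0,0]'
python3 - <<'E'
from h import *
np.set_printoptions(precision=4,suppress=True)
o,p,f=state(); print(p,np.degrees(f),o["grip_width"])
S=[]
for c in ("scene","top"):
    im,d=viewer.grab_frame(c); W=pts(c,d); np.savez(c+"2.npz",im=im,d=d)
    a=f; C=W[...,:2]-p[:2]; s=C@[np.cos(a),np.sin(a)]*1000; t=C@[np.sin(a),-np.cos(a)]*1000
    m=(abs(s)<60)&(abs(t)<16)&(W[...,2]>.055)&(W[...,2]<.13)
    if m.sum(): print(c,m.sum(),"tip z by side",[np.percentile(W[...,2][m&(sg*s>0)],[0,2,5]) if (m&(sg*s>0)).any() else None for sg in(1,-1)], "s range low", [ (s[m&(sg*s>0)&(W[...,2]<.085)].min(),s[m&(sg*s>0)&(W[...,2]<.085)].max()) if (m&(sg*s>0)&(W[...,2]<.085)).any() else None for sg in(1,-1)])
    # hasp angle
    V=(W-B0)@Bm*1000; h=(V[...,0]>15)&(V[...,0]<115)&(V[...,1]>0)&(V[...,1]<75)&(V[...,2]>3)&(V[...,2]<9); q=V[h]; e=np.polyfit(q[:,0],q[:,1],1) if len(q)>10 else None; print(c,"hasp pts",len(q),e,q.mean(0) if len(q) else "")
q=np.array([.4284,.3260,.018]); plan(p,f,[(q,np.radians(56.45))],54)
im=np.load("scene2.npz")["im"]; cv2.imwrite("pics/hover.png",cv2.resize(im[200:330,320:470],None,fx=4,fy=4,interpolation=3)[...,::-1])
E
```

```text
clock: 7.55
tcp_pos: [0.4268, 0.3242, 0.0735]
orientation: [0.455, 1.524, -0.462]
contact_force: [0.1, -0.0, 0.3]
grip_width: 0.0544
[0.4268 0.3242 0.0735] 56.44860048535866 0.054364602042552564
scene 261 tip z by side [array([0.0784, 0.0838, 0.0858]), array([0.0775, 0.0796, 0.0805])] s range low [(np.float64(30.251388092971617), np.float64(34.12441200222425)), (np.float64(-29.83760792436279), np.float64(-25.87805206182131))]
scene hasp pts 94 [ 0.0397 39.2222] [60.8803 41.6404  6.1088]
top 10 tip z by side [None, array([0.08  , 0.0822, 0.0855])] s range low [None, (np.float64(-30.89340142932312), np.float64(-30.89340142932312))]
top hasp pts 272 [-0.0318 41.5441] [60.1581 39.6336  5.0237]
54,28,1,0,-0.0, 54,27,1,0,-0.0,
rows 2 ends [0.4279 0.3259 0.0185] 0.985
```

View pics/hover.png

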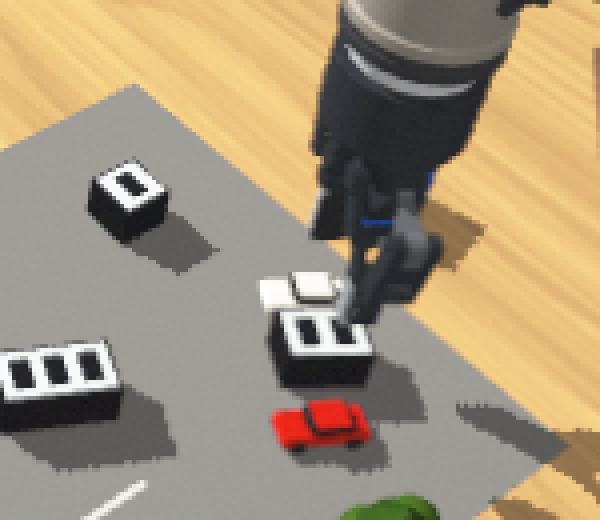

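```bash
python3 -m pendant '[54,28,1,0,0, 54,28,1,0,0, 54,0,0,0,0, 34,0,0,0,0, 34,0,0,0,0, 34,0,0,0,0, 34,0,0,0,0]' 25
python3 -m pendant '[34,-20,0,0,0, 34,-40,0,0,0]'
python3 - <<'E'
from h import *
np.set_printoptions(precision=4,suppress=True)
o,p,f=state(); print(p,np.degrees(f),o["grip_width"],o["contact_force"])
g=yaw+np.pi/2; q=B0+Bm@np.array([-.066,0,.025])+[0,0,-.003]  # pivot when flat; 
print("pivot flat",q)
plan(p,f,[(np.array([p[0],p[1],.16]),f),(np.r_[q[:2],.16],g)],34)
for c in ("scene",):
    im,d=viewer.grab_frame(c); W=pts(c,d)
    C=W[...,:2]-p[:2]; s=C@[np.cos(f),np.sin(f)]*1000; t=C@[np.sin(f),-np.cos(f)]*1000
    m=(abs(s)<20)&(abs(t)<28)&(W[...,2]>.03)&(W[...,2]<p[2]+.02); print("module z range",np.percentile(W[...,2][m],[0,2,50,98]),m.sum())
E
```

```text
clock: 8.52
tcp_pos: [0.4304, 0.328, 0.021]
orientation: [0.46, 1.52, -0.456]
contact_force: [0.1, -1.4, 7.4]
grip_width: 0.0353
clock: 8.78
tcp_pos: [0.4284, 0.3267, 0.0796]
orientation: [0.457, 1.523, -0.46]
contact_force: [0.5, 0.3, -0.6]
grip_width: 0.0351
[0.4284 0.3267 0.0796] 56.497065137077875 0.03510108796372595 [ 0.5132  0.27   -0.5596]
pivot flat [ 0.5198 -0.1349  0.0872]
34,-40,0,0,-0.0, 34,-40,0,0,-0.0, 34,0,-37,37,-0.07, 34,0,-40,34,-0.07, 34,0,-42,31,-0.07, 34,0,-44,28,-0.06, 34,0,-46,26,-0.07, 34,0,-47,22,-0.06, 34,0,-48,19,-0.07, 34,0,-50,16,-0.06, 34,0,-51,14,-0.07,
rows 11 ends [ 0.5203 -0.1351  0.1596] 1.586
module z range [0.0603 0.0631 0.0865 0.0973] 329
```

```bash
python3 -m pendant '[34,-40,0,0,0, 34,-40,0,0,0, 34,0,-37,37,-0.07, 34,0,-40,34,-0.07, 34,0,-42,31,-0.07, 34,0,-44,28,-0.06, 34,0,-46,26,-0.07, 34,0,-47,22,-0.06, 34,0,-48,19,-0.07, 34,0,-50,16,-0.06, 34,0,-51,14,-0.07, 34,0,0,0,0]'
python3 - <<'E'
from h import *
np.set_printoptions(precision=4,suppress=True)
o,p,f=state(); print(p,np.degrees(f),o["grip_width"],o["contact_force"])
im,d=viewer.grab_frame("scene"); W=pts("scene",d); np.savez("scene3.npz",im=im,d=d)
for x in nets.look_for("car_a","scene"): print("car",np.round(x["location"],3),round(x["score"],2))
C=W[...,:2]-p[:2]; s=C@[np.cos(f),np.sin(f)]*1000; t=C@[np.sin(f),-np.cos(f)]*1000
m=(abs(s)<22)&(t>20)&(t<29)&(W[...,2]>.11)&(W[...,2]<p[2]+.02); print("uphill face z",np.percentile(W[...,2][m],[2,10,50,90,98]) if m.any() else 0,m.sum())
m=(abs(s)<15)&(abs(t)<29)&(W[...,2]>p[2]+.004)&(W[...,2]<p[2]+.02); q=W[m]; print("top",len(q),q.mean(0) if len(q) else 0)
u=(pix("scene",p)[0]).astype(int); A=im[u[1]-75:u[1]+75,u[0]-100:u[0]+100]; cv2.imwrite("pics/held.png",cv2.resize(A,None,fx=4,fy=4,interpolation=3)[...,::-1])
E
```

```text
clock: 10.32
tcp_pos: [0.5212, -0.1399, 0.1602]
orientation: [-0.008, 1.569, 0.004]
contact_force: [-0.5, 0.8, -0.7]
grip_width: 0.0351
[ 0.5212 -0.1399  0.1602] 90.44336531250235 0.03511388640094074 [-0.4766  0.7756 -0.6874]
car [0.467 0.36  0.011] 0.54
car [0.403 0.29  0.013] 0.52
uphill face z [0.1406 0.144  0.1586 0.1701 0.1715] 83
top 72 [ 0.5324 -0.14    0.1699]
```

View pics/held.png

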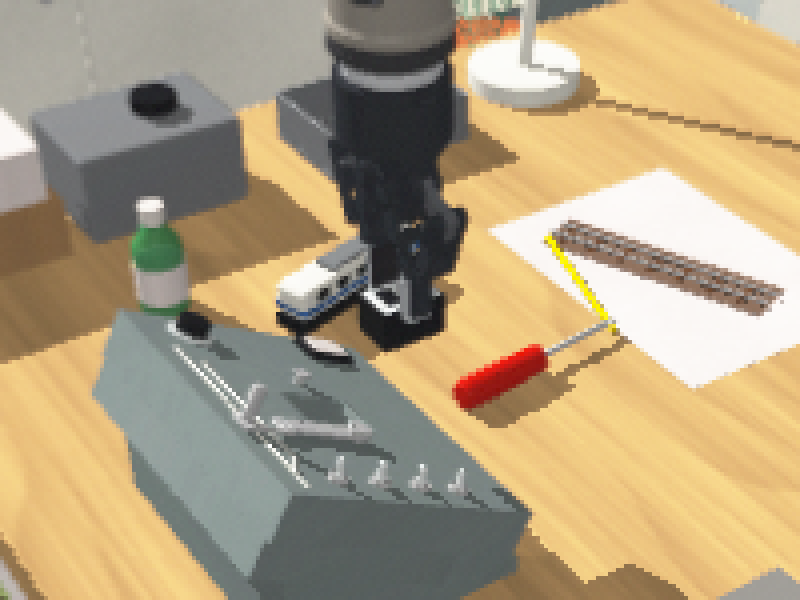

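```bash
python3 -m pendant '[34,15,5,0,0, 34,20,0,0,0, 34,20,0,0,0, 34,0,0,0,0]'
python3 -m pendant '[34,3,0,0,0, 34,3,0,0,0, 34,3,0,0,0]'
python3 -m pendant '[34,3,0,0,0, 34,3,0,0,0, 34,0,0,0,0]'
```

```text
clock: 10.92
tcp_pos: [0.5194, -0.1273, 0.1023]
orientation: [-0.013, 1.575, 0.015]
contact_force: [0.3, -0.3, -0.6]
grip_width: 0.0353
clock: 11.3
tcp_pos: [0.5208, -0.1294, 0.0962]
orientation: [-0.011, 1.571, 0.012]
contact_force: [-5.5, 2.4, 15.4]
grip_width: 0.0348
clock: 11.68
tcp_pos: [0.5198, -0.1295, 0.0903]
orientation: [-0.011, 1.573, 0.012]
contact_force: [-8.4, 1.2, 13.6]
grip_width: 0.035
```

```bash
python3 -m pendant '[34,3,0,0,0, 34,2,0,0,0, 34,0,0,0,0]'
python3 -m pendant '[34,3,0,0,0, 34,0,0,0,0]'
python3 - <<'E'
from h import *
np.set_printoptions(precision=4,suppress=True)
o,p,f=state(); print(p,np.degrees(f))
im,d=viewer.grab_frame("scene"); np.savez("scene4.npz",im=im,d=d)
V=(pts("scene",d)-B0)@Bm*1000
m=(V[...,0]>-100)&(V[...,0]<-25)&(abs(V[...,1]-4)<15)&(V[...,2]>24)&(V[...,2]<40); q=V[m]; print(len(q),q.mean(0),q.min(0),q.max(0)); print(np.polyfit(q[:,0],q[:,2],1))
E
```

```text
clock: 12.05
tcp_pos: [0.5193, -0.1294, 0.0854]
orientation: [-0.01, 1.573, 0.013]
contact_force: [-8.9, 2.3, 16.5]
grip_width: 0.0353
clock: 12.3
tcp_pos: [0.5191, -0.1294, 0.0824]
orientation: [-0.01, 1.574, 0.013]
contact_force: [-10.3, 2.7, 15.8]
grip_width: 0.0352
[ 0.5191 -0.1294  0.0824] 90.8329530647417
49 [-53.4079   2.7027  31.2005] [-89.358  -10.7496  24.0697] [-41.8407  18.6934  39.9739]
[-0.2355 18.6251]
```

```bash
python3 - <<'E'
from h import *
np.set_printoptions(precision=1,suppress=True,linewidth=150)
z=np.load("scene4.npz"); im=z["im"]; V=(pts("scene",z["d"])-B0)@Bm*1000
m=(V[...,0]>-105)&(V[...,0]<-20)&(abs(V[...,1]-4)<19)&(V[...,2]>2)&(V[...,2]<45); q=V[m]; g=im[m].mean(1)
for i in np.argsort(-q[:,0])[::3]: print(q[i],int(g[i]),end="; ")
u=pix("scene",state()[1])[0].astype(int); A=im[u[1]-50:u[1]+50,u[0]-65:u[0]+65]; cv2.imwrite("pics/press.png",cv2.resize(A,None,fx=6,fy=6,interpolation=3)[...,::-1])
E
```

```text
[-27.   -4.3   2.1] 122; [-42.4 -12.8  41.5] 65; [-43.4   7.2  26.9] 37; [-43.9   2.9  24.6] 36; [-44.1  15.4  28.5] 59; [-44.3   4.2  22.1] 34; [-44.7 -11.8  35.9] 67; [-44.8  -1.4  28.8] 74; [-45.   19.5  21.3] 35; [-45.4 -10.5  40. ] 36; [-45.4  11.7  16.8] 36; [-45.4 -14.3  37.8] 66; [-45.6  -4.   30.6] 151; [-45.8   9.4  12.2] 34; [-45.8  13.3  21. ] 34; [-46.1   7.    7.6] 35; [-46.1  12.7  14.2] 34; [-46.2  -5.3  16.9] 36; [-46.3  -3.3  21.3] 36; [-46.5  10.3   9.6] 35; [-46.6  20.6   2.5] 78; [-46.7 -11.2  16.8] 57; [-46.8  11.7   7.1] 33; [-46.8 -10.1   7.6] 56; [-47.   19.6  31.3] 217; [-47.4  14.   31.4] 233; [-47.6  -5.4   7.1] 35; [-48.   -3.8  11.4] 35; [-48.3  17.2   3.9] 36; [-48.5 -11.8  42.9] 34; [-48.7  -2.8   8.7] 37; [-49.    7.   30.8] 233; [-50.    9.6  32.4] 192; [-50.1 -12.1  33.2] 43; [-50.4  22.6  13.9] 26; [-50.7 -12.4  39.6] 37; [-51.9 -11.9  36.8] 35; [-52.9  -4.2  31.5] 94; [-53.9  22.7  14.4] 25; [-54.2   3.6  32.8] 43; [-56.1   5.3  34. ] 39; [-56.6 -13.2  36.7] 34; [-57.9 -10.7  38.3] 35; [-59.6  -9.1  32.8] 121; [-60.3  -0.8  34.4] 34; [-61.   22.6   8.5] 25; [-62.7  22.6   5.4] 27; [-65.9 -11.7  38.8] 37; [-68.5  22.3   9.1] 23; [-75.2  22.9  10.2] 27; [-79.   23.   17.3] 27; [-82.1  20.7  36.2] 88; [-83.8  22.4  30.8] 27; [-85.   22.7  21.1] 24; [-87.2  22.9  38.1] 57; [-88.4  22.8  14.9] 25; [-89.4  10.1  37.7] 130; [-90.8  22.2  11.4] 31; [-93.2  22.   21.7] 54; [-96.7  21.9   8.5] 129;
```

View pics/press.png

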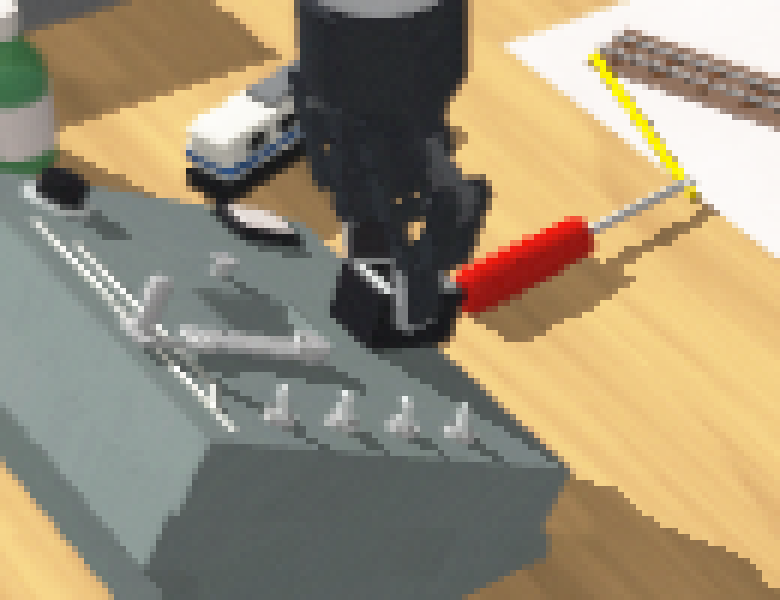

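```bash
python3 -m pendant '[34,3,0,0,0, 34,3,0,0,0, 34,0,0,0,0]'
cat >> h.py <<'E'
def tilt(yc,x0,x1,cam="scene"):
    im,d=viewer.grab_frame(cam); np.savez("last.npz",im=im,d=d); V=(pts(cam,d)-B0)@Bm*1000
    y=V[...,1]-yc; n=V[...,2]
    f=(V[...,0]>x0)&(V[...,0]<x1)&(abs(y)<17)&(n>5)&(n<45)&(im.min(2)>140); q=V[f]
    print("bright face pts",len(q)); print(np.round(q[np.argsort(q[:,0])][::max(1,len(q)//8)],1).tolist())
    from scipy.stats import theilslopes
    if len(q)>6: s=theilslopes(q[:,2],q[:,0]); print("face slope deg rel deck",np.degrees(np.arctan(s[0])),"h at x=%.0f: %.1f"%(q[:,0].mean(),s[1]+s[0]*q[:,0].mean()))
    k=(V[...,0]>x1-35)&(V[...,0]<x1+10)&(abs(y)<17)&(n>4)&(n<28)&(im.max(2)<60); e=V[k]
    if len(e)>6: s=theilslopes(e[:,0],e[:,2]); print("uphill side lean deg",np.degrees(np.arctan(s[0])),"x mean",e[:,0].mean(),len(e))
E
python3 - <<'E'
from h import *
o,p,f=state(); tilt(4,-105,-38)
E
```

```text
clock: 12.72
tcp_pos: [0.5188, -0.1294, 0.0764]
orientation: [-0.01, 1.574, 0.013]
contact_force: [-11.3, 2.1, 18.7]
grip_width: 0.0351
bright face pts 7
[[-91.7, 16.6, 31.7], [-87.0, 17.5, 31.7], [-54.2, -5.5, 30.9], [-52.8, 12.1, 30.9], [-52.3, 1.9, 31.6], [-51.8, 7.8, 31.6], [-48.0, 8.1, 31.3]]
face slope deg rel deck -0.17836287027631645 h at x=-63: 31.6
uphill side lean deg 3.951055808536716 x mean -48.26418363162979 65
```

```bash
python3 -m pendant '[34,-10,0,-6,0, 34,-4,0,-2,0, 34,-12,-2,21,0, 34,-12,-2,21,0, 34,-12,-1,21,0, 34,0,0,0,0, 34,0,0,0,0]'
python3 - <<'E'
from h import *
o,p,f=state(); print("tcp deck",np.round(Bm.T@(p-B0+[0,0,.0005])*1000,1),np.degrees(f)); tilt(0,-32,32)
V=(pts("scene",np.load("last.npz")["d"])-B0)@Bm*1000; im=np.load("last.npz")["im"]
k=(abs(V[...,0])<20)&(V[...,1]>12)&(V[...,1]<23)&(V[...,2]>6)&(V[...,2]<40)&(im.max(2)<70); print("y side",np.percentile(V[...,1][k],[5,50,95]),k.sum())
E
```

```text
clock: 13.65
tcp_pos: [0.5749, -0.1337, 0.1247]
orientation: [-0.012, 1.572, 0.012]
contact_force: [0.5, 1.0, -1.2]
grip_width: 0.0353
tcp deck [-0.8  0.5 27.8] 90.86189719301831
bright face pts 3
[[17.4, 5.2, 43.0], [20.9, -1.6, 45.0], [24.5, -6.5, 44.8]]
uphill side lean deg 2.889922892792161 x mean 23.207828832971146 38
y side [16.71067775 18.3586299  19.74627583] 48
```

```bash
python3 -m pendant '[34,5,0,4,0, 34,5,0,4,0, 34,0,0,0,0]'
python3 -m pendant '[34,3,0,2,0, 34,2,0,1,0, 34,0,0,0,0]'
python3 - <<'E'
from h import *
o,p,f=state(); print("tcp deck",np.round(Bm.T@(p-B0+[0,0,.0005])*1000,1),np.degrees(f)," need h<13.8 for entry"); tilt(0,-32,32)
E
```

```text
clock: 14.08
tcp_pos: [0.5839, -0.1335, 0.1146]
orientation: [-0.012, 1.572, 0.012]
contact_force: [-0.7, -0.7, -0.9]
grip_width: 0.0351
clock: 14.45
tcp_pos: [0.5864, -0.1335, 0.1096]
orientation: [-0.012, 1.572, 0.012]
contact_force: [-1.4, -0.4, -2.7]
grip_width: 0.0352
tcp deck [1.6 0.5 9.1] 90.86124079003358  need h<13.8 for entry
bright face pts 11
[[-17.2, 7.6, 27.1], [-16.0, 3.6, 27.9], [-15.4, 14.8, 27.8], [-14.9, 11.7, 26.0], [20.6, 2.0, 25.4], [21.0, -8.3, 25.7], [21.3, -2.6, 25.8], [21.4, 8.3, 25.7], [23.2, -4.2, 24.7], [24.5, 2.8, 25.3], [26.2, 10.1, 26.1]]
face slope deg rel deck -2.3687917260076814 h at x=9: 26.3
uphill side lean deg 1.9050577620226055 x mean 26.0095425074372 61
```

```bash
python3 -m pendant '[34,2,0,1,0, 34,3,0,2,0, 34,0,0,0,0]'
python3 - <<'E'
from h import *
o,p,f=state(); print("tcp deck",np.round(Bm.T@(p-B0+[0,0,.0005])*1000,1)); tilt(0,-32,32)
E
```

```text
clock: 14.88
tcp_pos: [0.5886, -0.1335, 0.1054]
orientation: [-0.011, 1.574, 0.012]
contact_force: [-8.7, 0.4, 6.4]
grip_width: 0.0355
tcp deck [1.5 0.5 4.3]
bright face pts 12
[[-19.4, -2.3, 21.8], [-16.2, 12.0, 23.1], [-16.1, 6.8, 23.3], [-13.3, 11.4, 22.4], [14.7, -14.2, 20.2], [18.0, -3.1, 19.7], [20.1, -11.5, 20.9], [22.6, -3.2, 22.2], [23.4, 8.5, 22.5], [24.2, -10.6, 20.9], [24.2, 0.3, 20.8], [25.8, 7.5, 21.6]]
face slope deg rel deck -1.2495203934101968 h at x=9: 21.9
uphill side lean deg -7.993790112638897 x mean 24.672086655014155 50
```

```bash
python3 -m pendant '[44,0,0,0,0, 44,0,0,0,0, 44,0,0,0,0, 44,-20,0,0,0, 0,-30,0,0,0, 0,0,0,0,0, 0,0,0,0,0]'
python3 - <<'E'
from h import *
o,p,f=state(); print("tcp deck",np.round(Bm.T@(p-B0+[0,0,.0005])*1000,1),p,o["contact_force"],o["grip_width"]); tilt(0,-32,32)
im=np.load("last.npz")["im"]; u=pix("scene",B0)[0].astype(int); A=im[u[1]-50:u[1]+50,u[0]-65:u[0]+65]; cv2.imwrite("pics/rel.png",cv2.resize(A,None,fx=6,fy=6,interpolation=3)[...,::-1])
E
```

```text
clock: 15.8
tcp_pos: [0.5904, -0.1332, 0.155]
orientation: [-0.012, 1.57, 0.012]
contact_force: [-0.4, 0.1, 0.0]
grip_width: -0.0
tcp deck [27.8  0.8 46.3] [ 0.59039011 -0.13323093  0.15499164] [-0.41124907  0.13506914  0.02625415] -4.5720265400785193e-05
bright face pts 37
[[-27.6, 11.8, 8.3], [-20.8, 4.6, 9.8], [-14.5, 13.0, 10.7], [-5.4, -9.8, 9.3], [-2.2, 4.7, 10.9], [1.1, 4.6, 10.4], [6.8, 14.3, 9.0], [15.3, -5.1, 9.4], [18.0, 10.5, 8.7], [21.9, 4.1, 10.8]]
face slope deg rel deck 0.5521455028564416 h at x=-0: 9.8
uphill side lean deg -53.35544319280359 x mean 19.374771105491 16
```

View pics/rel.png

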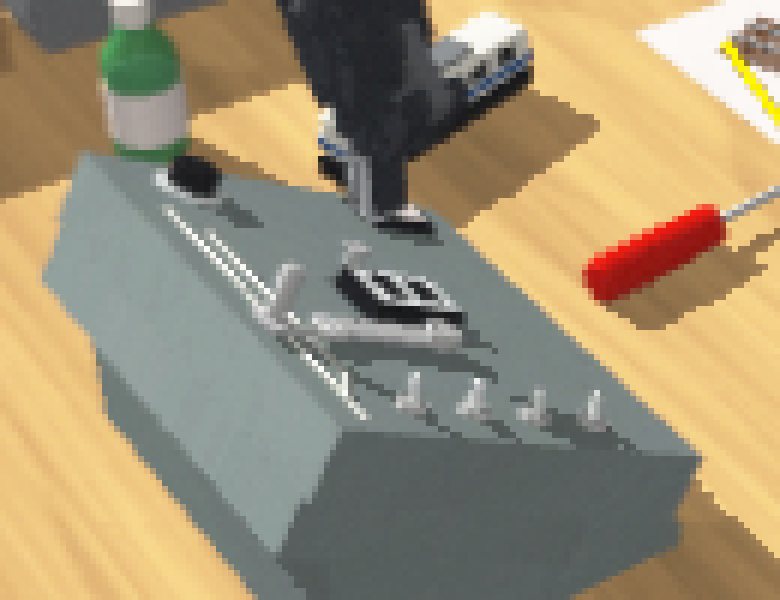

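```bash
python3 -m pendant '[0,19,0,-11,0, 0,18,0,-11,0, 0,0,0,0,0]' 40
python3 -m pendant '[0,7,0,4,0, 0,3,0,2,0, 0,3,0,1,0, 0,2,0,1,0]'
python3 - <<'E'
from h import *
o,p,f=state(); print("tcp deck",np.round(Bm.T@(p-B0+[0,0,.0005])*1000,1),p,o["contact_force"])
E
```

```text
clock: 16.23
tcp_pos: [0.5659, -0.1336, 0.1162]
orientation: [-0.011, 1.575, 0.012]
contact_force: [-0.5, -0.1, 0.2]
grip_width: 0.0001
clock: 16.73
tcp_pos: [0.5773, -0.1336, 0.1042]
orientation: [-0.012, 1.569, 0.012]
contact_force: [-2.1, 1.1, 6.9]
grip_width: -0.0001
tcp deck [-8.9  0.5  8.9] [ 0.57732062 -0.13361926  0.10423904] [-2.10216766  1.14155199  6.93337725]
```

```bash
python3 -m pendant '[0,2,0,1,0, 0,2,0,1,0, 0,0,0,0,0]'
python3 -m pendant '[0,2,0,1,0, 0,2,0,1,0, 0,0,0,0,0]'
python3 - <<'E'
from h import *
o,p,f=state(); print("tcp deck",np.round(Bm.T@(p-B0+[0,0,.0005])*1000,1),p,o["contact_force"])
E
```

```text
clock: 17.1
tcp_pos: [0.5793, -0.1336, 0.1009]
orientation: [-0.012, 1.569, 0.012]
contact_force: [-3.8, 1.5, 11.5]
grip_width: 0.0
clock: 17.48
tcp_pos: [0.5797, -0.1337, 0.1002]
orientation: [-0.01, 1.571, 0.013]
contact_force: [-20.0, 5.2, 44.6]
grip_width: -0.0004
tcp deck [-8.9  0.4  4.2] [ 0.57965617 -0.13374854  0.10016351] [-20.04231993   5.17622235  44.62029921]
```

```bash
python3 -m pendant '[0,-9,0,-5,0, 0,-40,0,-20,0, 0,-50,0,-10,0, 24,0,0,0,0]' 20
python3 - <<'E'
from h import *
o,p,f=state(); print("tcp deck",np.round(Bm.T@(p-B0+[0,0,.0005])*1000,1),p,np.degrees(f),o["contact_force"]); tilt(0,-26,26)
z=np.load("last.npz"); V=(pts("scene",z["d"])-B0)@Bm*1000
k=(V[...,0]>75)&(V[...,0]<115)&(V[...,1]>10)&(V[...,1]<65)&(V[...,2]>14)&(V[...,2]<36); print("post",V[k].mean(0),k.sum())
k=(V[...,0]>20)&(V[...,0]<80)&(V[...,1]>20)&(V[...,1]<60)&(V[...,2]>3)&(V[...,2]<9); print("hasp",np.polyfit(V[k][:,0],V[k][:,1],1),k.sum())
# all face pts incl. rockers, local deck ref
k=(abs(V[...,0])<22)&(abs(V[...,1])<15); k2=(V[...,0]>-60)&(V[...,0]<-32)&(abs(V[...,1])<25)
A=V[k];D=V[k2]; print("face h med",np.median(A[:,2]),"deck h med",np.median(D[:,2])); c,*_=np.linalg.lstsq(np.c_[A[:,:2],np.ones(len(A))],A[:,2],rcond=None); print("tilt deg",np.degrees(c[:2]))
q,g=post(1.56); plan(p,f,[(q+[0,0,.035],g),(q+[0,0,-.017],g)],24)
E
```

```text
clock: 17.98
tcp_pos: [0.5474, -0.135, 0.1984]
orientation: [-0.012, 1.563, 0.011]
contact_force: [0.4, -0.2, -0.4]
grip_width: 0.017
tcp deck [ 12.2  -0.5 105.4] [ 0.54736064 -0.1350309   0.19840189] 90.83138388167474 [ 0.38080489 -0.20514456 -0.403027  ]
bright face pts 0
[]
post [94.06535036 40.82868723 23.32632307] 27
hasp [ 0.08526249 37.31932774] 61
face h med -970.2444077052747 deck h med -952.3641459496512
tilt deg [862.57841148 476.47866393]
24,-3,13,36,0.0, 24,-4,13,35,0.01, 24,-3,13,36,0.0, 24,52,0,0,0.0,
rows 4 ends [ 0.6539 -0.0948  0.1564] 1.575
```

```bash
python3 -m pendant '[24,-3,13,36,0, 24,-4,13,35,0, 24,-3,13,36,0, 24,0,1,0,0]'
python3 - <<'E'
from h import *
o,p,f=state(); print("tcp",p,np.degrees(f)); 
for c in ("scene","top"):
    im,d=viewer.grab_frame(c); V=(pts(c,d)-B0)@Bm*1000
    k=(abs(V[...,0])<22)&(abs(V[...,1])<15)&(abs(V[...,2])<20); k2=(V[...,0]>-60)&(V[...,0]<-32)&(abs(V[...,1])<25)&(abs(V[...,2])<12)
    A=V[k];D=V[k2]
    if len(A)>10: print(c,len(A),len(D),"face h",np.median(A[:,2]),"deck h",np.median(D[:,2])); a,*_=np.linalg.lstsq(np.c_[A[:,:2],np.ones(len(A))],A[:,2],rcond=None); print("tilt deg",np.degrees(a[:2]))
    b=(im.min(2)>130)&(abs(V[...,0])<32)&(abs(V[...,1])<24)&(abs(V[...,2])<8); q=V[b]; print("bright rect",cv2.minAreaRect(q[:,:2].astype(np.float32)) if len(q)>8 else len(q))
q,g=post(1.575); plan(p,f,[(q+[0,0,-.017],g)],24)
E
```

```text
clock: 18.52
tcp_pos: [0.6534, -0.09, 0.2023]
orientation: [-0.014, 1.572, 0.015]
contact_force: [-0.6, -0.4, -0.5]
grip_width: 0.0237
tcp [ 0.6533857  -0.08997954  0.20232121] 91.07898766764032
scene 60 61 face h 1.2208199727390672 deck h 0.6867287024803986
tilt deg [-0.93198797  0.61875972]
bright rect ((-2.8104019165039062, 0.8742942810058594), (42.611751556396484, 49.3643684387207), 89.91483306884766)
bright rect 0
24,46,-4,0,0.0,
rows 1 ends [ 0.6535 -0.094   0.1563] 1.59
```

```bash
python3 -m pendant '[24,23,-4,0,0, 24,23,0,0,0, 24,0,0,0,0]'
python3 - <<'E'
from h import *
o,p,f=state(); print(p,f,o["contact_force"])
plan(p,f,[post(a,-.017) for a in (1.45,1.3,1.15,1.0,.85,.7,.55,.4,.25,.1,.02,-.04)],24)
E
```

```text
clock: 19.0
tcp_pos: [0.6488, -0.0972, 0.1561]
orientation: [-0.011, 1.576, 0.011]
contact_force: [0.3, -1.0, 0.4]
grip_width: 0.0238
[ 0.64883029 -0.09722248  0.15606949] 1.5846849622202535 [ 0.32808313 -0.96518482  0.44851915]
24,0,-8,4,0.11, 24,1,-14,-1,0.13, 24,3,-13,0,0.13, 24,3,-14,-1,0.14, 24,4,-13,-1,0.14, 24,5,-13,-1,0.15, 24,6,-12,-1,0.16, 24,6,-13,-1,0.16, 24,6,-12,-1,0.16, 24,7,-12,-1,0.18, 24,4,-6,-1,0.09, 24,2,-5,0,0.07,
rows 12 ends [ 0.5719 -0.1869  0.1091] -0.035
```

```bash
python3 -m pendant '[24,0,-8,3,0.11, 24,1,-14,-1,0.13, 24,3,-13,0,0.13, 24,3,-14,-1,0.14, 24,4,-13,-1,0.14, 24,5,-13,-1,0.15, 24,6,-12,-1,0.16, 24,6,-13,-1,0.16, 24,6,-12,-1,0.16, 24,0,0,0,0]'
python3 - <<'E'
from h import *
o,p,f=state(); print(p,f,o["contact_force"])
plan(p,f,[post(a,-.017) for a in (.12,.02,-.04,-.08)],24)
E
```

```text
clock: 20.25
tcp_pos: [0.5956, -0.1844, 0.1248]
orientation: [0.981, 1.339, -0.981]
contact_force: [0.4, -0.0, 0.4]
grip_width: 0.0241
[ 0.59560273 -0.18436204  0.12479862] 0.3058440564756941 [ 0.42838475 -0.04622742  0.44906851]
24,9,-11,-1,0.15, 24,4,-8,-1,0.12, 24,3,-5,0,0.07, 24,2,-3,0,0.04,
rows 4 ends [ 0.5688 -0.1871  0.1068] -0.074
```

```bash
python3 -m pendant '[24,9,-11,-1,0.15, 24,4,-8,-1,0.12, 24,3,-5,0,0.07, 24,2,-3,0,0.04, 24,0,0,0,0]'
python3 - <<'E'
from h import *
o,p,f=state(); print(p,f,o["contact_force"])
im,d=viewer.grab_frame("scene"); V=(pts("scene",d)-B0)@Bm*1000
k=(abs(V[...,0])<30)&(V[...,1]>-25)&(V[...,1]<38)&(V[...,2]>3.5)&(V[...,2]<9); print("hasp",np.polyfit(V[k][:,1],V[k][:,0],1),V[k].mean(0),k.sum())
cv2.imwrite("pics/cl.png",cv2.resize(im[90:230,170:310],None,fx=4,fy=4,interpolation=3)[...,::-1])
E
```

```text
clock: 20.88
tcp_pos: [0.5758, -0.1852, 0.1106]
orientation: [1.265, 1.169, -1.25]
contact_force: [4.0, 5.1, 16.6]
grip_width: 0.0239
[ 0.57582455 -0.18521892  0.11055238] -0.06789008955324285 [ 3.99983394  5.07454036 16.55771304]
hasp [0.0098841  2.57477785] [2.58367352 0.89999826 6.34629264] 52
```

View pics/cl.png

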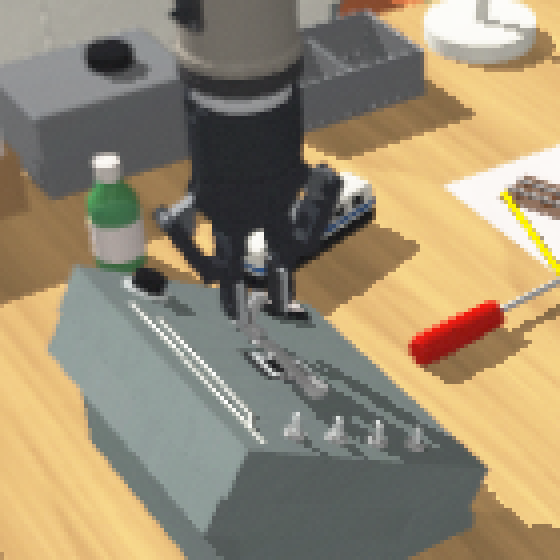

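```bash
python3 -m pendant '[24,-15,0,0,0, 24,-25,0,0,0, 24,-40,0,0,0, 24,-50,0,0,0, 24,-30,-40,0,0, 24,0,-50,0,0, 24,0,0,0,0]'
python3 - <<'E'
from h import *
o,p,f=state(); print(p,o["contact_force"])
for c in ("scene","top"):
    im,d=viewer.grab_frame(c); V=(pts(c,d)-B0)@Bm*1000
    k=(abs(V[...,0])<30)&(V[...,1]>-30)&(V[...,1]<38)&(V[...,2]>3.5)&(V[...,2]<9)
    if k.sum()>10: print(c,"hasp",np.polyfit(V[k][:,1],V[k][:,0],1),V[k].mean(0),k.sum())
    k=(abs(V[...,0])<30)&(V[...,1]>-70)&(V[...,1]<-40)&(V[...,2]>14)&(V[...,2]<36)
    if k.sum(): print("post",V[k].mean(0),k.sum(),"angle",np.arctan2(V[k][:,0].mean(),39-V[k][:,1].mean()))
    k=(V[...,0]<22)&(V[...,0]>-22)&(abs(V[...,0])>11)&(abs(V[...,1])<15)&(abs(V[...,2])<20); k2=(V[...,0]>-60)&(V[...,0]<-32)&(abs(V[...,1])<25)&(abs(V[...,2])<12)
    if k.sum(): print("face h",np.median(V[k][:,2]),"deck",np.median(V[k2][:,2]),k.sum())
    if c=="scene":
        for n in ("car_a","module_short","module_long"):
            print(n,[np.round(x["location"],3).tolist() for x in nets.look_for(n,c) if x["score"]>.4])
        cv2.imwrite("pics/final.png",cv2.resize(im[90:240,160:320],None,fx=5,fy=5,interpolation=3)[:600][...,::-1])
E
```

```text
clock: 21.8
tcp_pos: [0.4763, -0.1803, 0.2668]
orientation: [1.266, 1.176, -1.263]
contact_force: [-0.2, -0.1, 0.9]
grip_width: 0.024
[ 0.47626591 -0.180341    0.2667757 ] [-0.15600315 -0.14200033  0.92925222]
scene hasp [0.0313492  1.82304188] [1.84553193 0.71740429 6.12605542] 53
post [  2.37841872 -49.80829445  22.6088689 ] 21 angle 0.02677509278338357
face h 1.145848254937934 deck 0.7480793883649886 23
car_a [[0.468, 0.362, 0.013], [0.407, 0.29, 0.01]]
module_short [[0.448, 0.184, 0.029]]
module_long [[0.579, 0.266, 0.031]]
top hasp [ 0.06112777 -1.19633991] [-0.98620841  3.43757816  6.01008792] 159
post [  0.07451108 -52.50329189  27.171306  ] 16 angle 0.0008142993039342079
face h 1.3454036873797781 deck 1.079315076366382 99
```

```bash
python3 -c "
from h import *
r.hand_in(); o=r.get_obs(); print(o['clock'],o['contact_force'])"
```

```text
the job is handed in; nothing more can be done
the job is handed in; nothing more can be done
```

The middle module is pressed home in the bay, the hasp is closed over it, and I handed the job in at about 22 s. No verdict was reported.

**What I did:**
- Swung the hasp open by its post to about 1.57 rad.
- Gripped the module by its long sides just above the cars. I pressed it against the lower deck so it tilted to 30 degrees in the jaws.
- Lowered it into the bay, released it and pushed it onto the hard stop.
- Swung the hasp back to its catch stud and drew the arm clear.

**Last checks:**
- **Module:** its face is within about 0.5 mm of the deck in both cameras. Its tilt was under 1 degree when measured before the hasp closed.
- **Hasp:** the post position gives 0.00 to 0.03 rad open. Fits along the hasp's edge gave −0.03 to −0.06 rad, which I put down to noise at the closed stop.
- **Cars, short and long module:** the networks place them within about 5 mm of their starting positions, about the networks' own error. I did not re-measure the trees, house, railcar, screwdriver or glue, but no planned path came near them.
- **Robot:** it was touching nothing when I handed in.

**Not settled, or disagreeing:**
- **Centring:** the scene camera put the module about 2.8 mm down the slope from the bay centre. The bay walls should allow only about 1.75 mm, so I took this as measurement error.
- **Pressing force:** pushing against the hard stop briefly reached about 49 N through the fingertips. That is under the 120 N wrist limit, but above 40 N if that limit also covers the fingers.
- **Final picture:** I did not see the end state, because the picture limit was reached.

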